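Move the lift-off door to the bolt bay

ROBOT

A 7-joint arm with a two-finger parallel gripper is mounted at the origin on the work surface. World frame = base frame: x ahead of the robot, y to its left, z up, the work surface at z = 0. Lengths are in m, angles in rad, forces in N, time in s.
With the tool pointing down it reaches from about 0.4 to 0.85 m from the base axis. Payload 6.9 kg.
Tool frame: the origin (TCP) lies midway between the tips of the shut fingers; the grasp point (between the pads) lies behind it (ctrl.pinch_z is the z of the grasp point in the tool frame, in m); z points along the fingers, y is the direction in which the jaws open and shut (so a half turn about z gives the same grasp; the last joint's range is limited). The gripper opens to 85 mm and grips with 20 to 120 N. Pads are 22 mm wide; open, the fingers measure 114 mm over their backs; the gripper's body (76 mm by 85 mm) begins 54 mm behind the grasp point. The pads swing forward as they close: fully open they stand 13 mm farther back than shut.
Start: joints at [1.321, 0.507, -0.238, 1.5, 0.126, 1.149, -0.155], TCP at [0.218, -0.586, 0.231] pointing down, gripper open.
Joint ranges: [-3.08, 3.08], [-0.24, 2.05], [-1.43, 1.35], [0, 2.5], [-1.52, 4.66], [0.17, 1.96], [-2.89, 2.89]. Speed limits (rad/s): [2.39, 2.39, 3.14, 3.14, 3.14, 3.14, 3.14].

INTERFACE

Orientations are given as a unit quaternion [w, x, y, z].
In Python, from station import ctrl, get_state, vision, ticket, models gives the robot as it stands. Calls block until the motion is done:
- ctrl.movep(position, orientation): joint-space move of the TCP to a pose.
- ctrl.movel(position, frame=None, max_speed=0.15): straight line of the TCP; frame=None keeps the orientation; max_speed is the mean speed in m/s.
- ctrl.set_joints(angles): joint-space move.
- ctrl.ungrasp() and ctrl.close_gripper(force=None): open the fingers fully, or close them until they stop; force is the grip in N (None keeps the last).
- ctrl.pause(seconds).
- ctrl.ik(position, orientation): joint angles nearest the present ones, or None.
- get_state(): the state.
- vision.grab_frame(name): name is "scene" or "top" or "wrist"; returns (picture, depth): 400x640x3 uint8, blue, green, red; 400x640 float32, m along the optical axis (not along the pixel's ray), 0 where there is no reading.
- vision.camera_info(name): a dict with "mtx" (3x3 intrinsics, pixels), "dist_coeffs" ([k1, k2, p1, p2, k3] as OpenCV has them; the pictures are not rectified), "R" (3x3) and "t" (3): a world point X has camera coordinates R X + t; the wrist camera has in their place "hand_eye" (4x4, takes a point from camera to tool coordinates, whose origin is the TCP and whose axes are the flange's). Camera axes: x right, y down, z forward; pixel columns grow to the right and rows downward; lengths in m; the calibration is good to about 2 mm. A picture is of the moment at which its call begins: read the wrist's pose just before it. camera_info takes no time and is no camera call.
A pose or a line that the arm cannot do raises ctrl.Unreachable and nothing moves.
- ticket.close_job(): hands the job in, once; it reports no verdict.
Trained networks look in the newest picture that a camera, given by its name, has taken for a name from the list of things; names that differ only in an ending like _2 or _b are one class to them, and where a whole thing is asked for, a point or a joint stands for the part that bears it (a point fixed in the world has none). Each returns a list of dicts, best first, with "p" (0 to 1); they miss things now and then, are a little off and sometimes report something else, mostly with a low value. They report only what shows in the picture. A call takes as long as a camera call.
- models.recognise(camera, target): "point" ([column, row] in pixels, amid what is visible of it).
- models.masks_of(camera, target): "mask" (400x640 bool, what is visible of it) and "point" ([column, row] in pixels, amid what is visible of it).
The state is a dict: "time": time; "qpos": joint angles; "qd": joint speeds; "tau": joint torques, N m; "tcp_pos": TCP position; "eef_rot": TCP orientation; "contact_force": force on the tool from outside, world axes, zero at the start; "wrist_torque": the same for the moment, N m; "width": finger opening in m.
Only numpy, scipy, OpenCV 4.12 (cv2) and the standard library are available. Lean on these libraries where they do the work, as an engineer would, in place of code of your own. Each camera call takes 0.05 s, during which the arm holds its last target. There are 200 camera calls.

TASK

The bay that holds the dish of bolts stands open, while the small blue lift-off door hangs on the empty bay. Squeeze the door's two tabs together to pull back its sprung hinge pin, lift the door off, and lower it gently into the open bay's hinge until both ends of its barrel rest on the ledges; then let go so that the pin springs fully home in its hole and the door hangs there. Do not press the door hard against that bay, and leave the dish, lube, hex keys and brush where they are.

Things in the scene. Friction and masses are not known exactly. Their poses are not given: they have to be found in the camera images.
- door: Loose blue panel door, about 0.28 kg, hung on bay1. Origin: middle of its hinge line; y along the hinge, x out of its face, z up (as the bay's axes when hung). Barrel: rod 16 mm thick, y -75 to +75. Panel 6 mm thick, 130 wide, down to z -105. An 8 mm steel pin sticks out 12 mm at each end: fixed at +y, sprung at -y. Squeeze its two upright tabs from above to draw the pin and carry it.
- black_tab (a point): Middle height of the outer (+y) face of the black tab, fixed to the door: at y +20, z +30 of the door. The tab is 12 mm (y) by 20 mm (x) and its top is at door z +52. Barrel top is at door z +8: fingertips stay above it.
- orange_tab (a point): Middle height of the outer (-y) face of the orange tab, fixed to the sprung pin; same size as the black tab. At door y -32, z +30 with the pin out, y -20 with it fully drawn: outer faces are 52 mm apart at rest, 40 mm when squeezed. Fully drawn, the pin is flush with the barrel's end.
- pin (a joint): Travel of the sprung pin in the door, m: 0 = fully out (locked), 0.012 = fully drawn. Its spring resists with 6 N when out, rising to 11 N when drawn.
- bay1: Fixed galvanised open-fronted bay, empty, with the door on it at the start. 184 mm wide (y), 125 high, x -60 to +60, clear roof. Origin: centre of its underside; x points out of the open front (away from the robot at yaw 0), z up. Hinge cheeks as on bay2 (see slot_side, hole_side); hinge line at x +72, y 0, z 118.
- bay2: Fixed bay of the same make without a door, holding the dish. Origin and axes as bay1. Hinge line at x +72, y 0, along y, but its pair of cheeks is clamped at an unknown height: hinge line anywhere from z 110 to 134 mm, not measured, to be found by touch; nothing gives. Each cheek has a ledge inside, 10 mm long in y, top 8 mm below the hinge line: the seated barrel rests on both.
- slot_side (a point): Point on bay2 at x +72, y +78, z 110 (lowest hinge height) on the inner face of the +y cheek, an upright plate 6 mm thick. The cheek has a vertical slot open at the top, 11 mm wide (x), mouth flared to about 20 mm and 16 mm above the hinge line, for the door's fixed pin.
- hole_side (a point): Point on bay2 at x +72, y -78, z 110 (lowest hinge height) on the inner face of the -y cheek, an upright plate 6 mm thick with a closed hole 12 mm wide (x) and 11 mm high centred on the hinge line, for the sprung pin. The plate reaches 16 mm above the hinge line: the pin must stay drawn until the barrel is down on the ledges.
- dish: White ceramic dish of bolts, 72 mm across, 24 mm high, standing inside bay2; origin at the centre of its underside. Leave alone.
- lube: Green lube applicator with a red press button, 38 mm thick, 111 mm high, standing; origin at the centre of its underside. Leave alone.
- hexset: Folded blue hex key set, 88 x 32 x 26 mm, lying; origin at the centre of its underside. Leave alone.
- brush: Black sprocket brush with yellow bristles, 150 mm long in x, 30 mm high, lying; origin at the centre of its underside. Leave alone.

How it is judged:
By the outcome, as a careful person would: the job done as asked, in the order asked, and still so for the second after the job is handed in, with the robot touching nothing.
It also fails if it takes over 46 s, if anything falls off the work surface, if the arm or the gripper's body presses on something with over 40 N, if the wrist force passes 120 N, or if a joint passes its speed limit or range.

## Working session

There is one attempt and no reset: what is moved stays moved. The work goes in short steps, each a Python script; the robot and the scene stay as the last script left them, time stands still between calls to the robot, and variables do not carry over. Pictures are saved under pics/ and viewed, about 8 in all and at most 12, crops included, and the job is handed in when it is done.

```bash
mkdir -p pics; ls
cat > h.py <<'E'
import numpy as np, cv2
from station import ctrl, get_state, vision, ticket, models
from scipy.spatial.transform import Rotation as R
def cam(name):
    c=vision.camera_info(name); K=np.array(c["mtx"]); D=np.array(c["dist_coeffs"])
    if "R" in c: Rw=np.array(c["R"]).T; p=-Rw@np.array(c["t"]).ravel()
    else:
        s=get_state(); H=np.array(c["hand_eye"]); q=s["eef_rot"]
        T=R.from_quat([q[1],q[2],q[3],q[0]]).as_matrix()
        Rw=T@H[:3,:3]; p=T@H[:3,3]+np.array(s["tcp_pos"])
    return K,D,Rw,p
def world(c,uv,depth):
    K,D,Rw,p=c; uv=np.array(uv,float).reshape(-1,1,2)
    n=cv2.undistortPoints(uv,K,D).reshape(-1,2); z=np.array(depth).reshape(-1,1)
    return np.c_[n*z,z]@Rw.T+p
def cloud(c,mask,depth):
    r,cc=np.nonzero(mask&(depth>0)); return world(c,np.c_[cc,r],depth[r,cc])
E
cat > a.py <<'E'
from h import *
s=get_state(); print(s["time"],s["tcp_pos"],s["eef_rot"],s["width"],s["contact_force"],ctrl.pinch_z)
for n in ["scene","top"]:
    c=cam(n); im,d=vision.grab_frame(n); cv2.imwrite(f"pics/{n}0.png",im); print(n,"campos",c[3])
    np.savez(f"{n}0.npz",im=im,d=d)
    for t in ["door","black_tab","orange_tab","bay1","bay2","dish","lube","hexset","brush"]:
        o=models.masks_of(n,t)
        for m in o[:2]:
            P=cloud(c,m["mask"],d)
            print(n,t,round(m["p"],2),np.round(m["point"]),m["mask"].sum(),np.round(np.median(P,0),3) if len(P) else None, np.round(np.percentile(P,[2,98],axis=0),3).tolist() if len(P) else None)
E
python3 a.py
```

```text
pics
0.0 [ 0.21742922 -0.58543051  0.23045737] [-8.45407406e-04  9.84220463e-01  1.76944429e-01 -1.82937502e-04] 0.0853251052225444 [ 0.5260802  -0.68921158  0.19665079] -0.0187
scene campos [1.09761893 0.37405145 0.66755318]
scene door 0.89 [256. 178.] 2965 [ 0.578 -0.151  0.085] [[0.56, -0.216, 0.017], [0.595, -0.091, 0.169]]
scene black_tab 0.76 [254. 176.] 3125 [ 0.578 -0.153  0.085] [[0.532, -0.228, 0.014], [0.595, -0.091, 0.169]]
scene black_tab 0.66 [238. 148.] 213 [ 0.588 -0.176  0.153] [[0.572, -0.184, 0.127], [0.593, -0.171, 0.17]]
scene orange_tab 0.57 [242. 145.] 245 [ 0.586 -0.176  0.15 ] [[0.523, -0.238, 0.122], [0.593, -0.171, 0.17]]
scene orange_tab 0.16 [254. 175.] 3071 [ 0.578 -0.152  0.084] [[0.555, -0.221, 0.014], [0.595, -0.091, 0.169]]
scene bay1 0.86 [293. 153.] 4631 [ 0.498 -0.14   0.117] [[0.434, -0.263, 0.003], [0.606, -0.069, 0.13]]
scene bay1 0.67 [437. 233.] 9477 [0.505 0.212 0.04 ] [[0.435, 0.12, 0.003], [0.59, 0.31, 0.128]]
scene bay2 0.86 [293. 153.] 4631 [ 0.498 -0.14   0.117] [[0.434, -0.263, 0.003], [0.606, -0.069, 0.13]]
scene bay2 0.67 [437. 233.]
[... 946 characters left out ...]
 bay1 0.89 [208. 257.] 7483 [0.501 0.207 0.124] [[0.438, 0.113, 0.005], [0.581, 0.306, 0.132]]
top bay1 0.57 [425. 254.] 7901 [ 0.503 -0.172  0.124] [[0.437, -0.262, 0.006], [0.587, -0.073, 0.133]]
top bay2 0.89 [208. 257.] 7483 [0.501 0.207 0.124] [[0.438, 0.113, 0.005], [0.581, 0.306, 0.132]]
top bay2 0.57 [425. 254.] 7901 [ 0.503 -0.172  0.124] [[0.437, -0.262, 0.006], [0.587, -0.073, 0.133]]
top lube 0.88 [345. 159.] 439 [ 0.689 -0.034  0.082] [[0.68, -0.053, 0.017], [0.707, -0.02, 0.113]]
top hexset 0.68 [240. 152.] 651 [0.713 0.173 0.022] [[0.675, 0.157, 0.005], [0.753, 0.188, 0.028]]
top brush 0.57 [410. 171.] 717 [ 0.685 -0.17   0.016] [[0.624, -0.186, 0.002], [0.763, -0.154, 0.033]]
```

Run:
```python
import cv2,numpy as np
t=cv2.imread("pics/top0.png");s=cv2.imread("pics/scene0.png")
a=cv2.resize(t[130:330,110:510],(800,400),interpolation=cv2.INTER_CUBIC)
cv2.imwrite("pics/v1.png",a)
cv2.imwrite("pics/v2.png",cv2.resize(s[100:340,170:530],(800,533),interpolation=cv2.INTER_CUBIC))
```

```text
(no output)
```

View pics/v1.png

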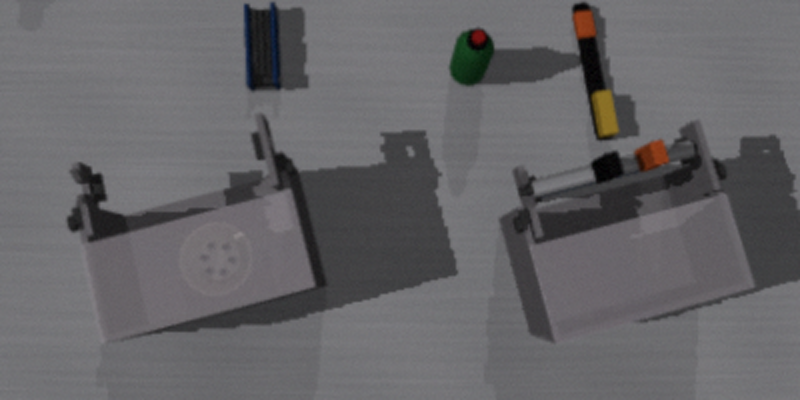

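View pics/v2.png

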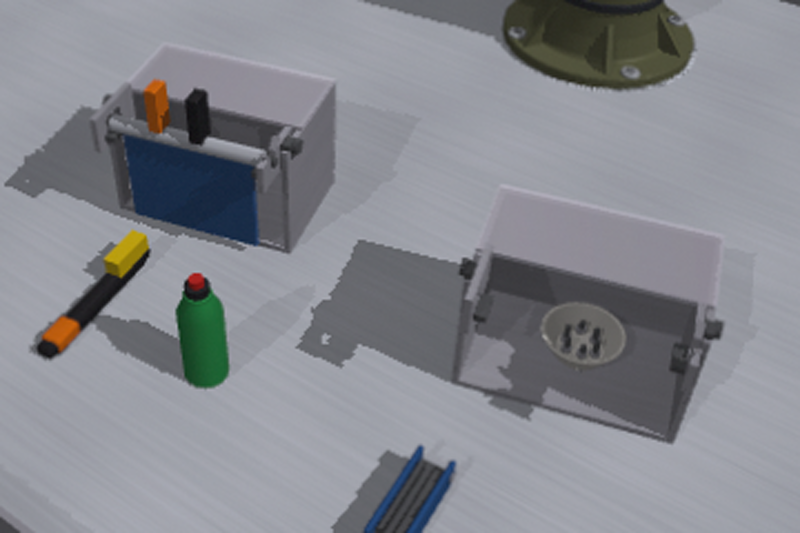

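The top view shows bay2 with the dish at left (dish crop pixel 218,258) and bay1 with the door at right (black tab 607,166, orange tab 652,154), both yawed about +15°. The scene view agrees, and its "bay" labels swap between the two. Next I fit the roofs for bay poses.

```bash
cat > b.py <<'E'
from h import *
f=np.load("top0.npz"); im,d=f["im"],f["d"]; c=cam("top"); hint={1:(-0.3,-0.03),2:(0.08,0.36)}
P=np.full((400,640,3),np.nan); ok=d>0; r,cc=np.nonzero(ok); P[ok]=world(c,np.c_[cc,r],d[ok])
for b,(lo,hi) in hint.items():
    m=ok&(P[...,1]>lo)&(P[...,1]<hi)&(abs(P[...,2]-.125)<.006)&(P[...,0]<.62)
    m=cv2.morphologyEx(m.astype(np.uint8),cv2.MORPH_OPEN,np.ones((9,9)))>0
    n,l,st,_=cv2.connectedComponentsWithStats(m.astype(np.uint8)); m=l==1+np.argmax(st[1:,4])
    q=P[m]; rect=cv2.minAreaRect(q[:,:2].astype(np.float32)*1000); print(b,rect,"z",np.median(q[:,2]),len(q))
    bx=cv2.boxPoints(rect);print(np.round(bx/1000,3).tolist())
    m2=ok&(P[...,1]>lo)&(P[...,1]<hi)&(P[...,2]>.03)&(P[...,0]>.52)
    # high bits: tabs/cheeks
    for z0,z1 in [(.128,.165),(.165,.18)]:
        k=m2&(P[...,2]>z0)&(P[...,2]<z1); print(b,z0,k.sum(), np.round(np.percentile(P[k],[2,50,98],axis=0),3).tolist() if k.any() else None)
def col(mask,name):
    print(name,mask.sum(),np.round(np.percentile(P[mask],[5,50,95],axis=0),3).tolist())
hsv=cv2.cvtColor(im,cv2.COLOR_BGR2HSV)
col(ok&(P[...,2]>.165)&(hsv[...,1]>150),"orange top"); col(ok&(P[...,2]>.165)&(hsv[...,2]<70)&(hsv[...,1]<120),"black top")
E
python3 b.py
```

```text
1 ((488.8555603027344, -177.67588806152344), (86.22150421142578, 184.55633544921875), 14.753827095031738) z 0.12505311164352495 4901
[[0.42399999499320984, -0.0989999994635582], [0.47099998593330383, -0.27799999713897705], [0.5540000200271606, -0.25600001215934753], [0.5070000290870667, -0.07699999958276749]]
1 0.128 444 [[0.532, -0.245, 0.128], [0.575, -0.176, 0.135], [0.614, -0.071, 0.163]]
1 0.165 200 [[0.563, -0.186, 0.166], [0.577, -0.16, 0.171], [0.591, -0.135, 0.173]]
2 ((488.96966552734375, 203.400390625), (85.82339477539062, 182.77810668945312), 15.331841468811035) z 0.12458096770390364 5340
[[0.4230000078678131, 0.2800000011920929], [0.47200000286102295, 0.10400000214576721], [0.5550000071525574, 0.12700000405311584], [0.5059999823570251, 0.30300000309944153]]
2 0.128 264 [[0.524, 0.131, 0.128], [0.569, 0.152, 0.136], [0.616, 0.311, 0.139]]
2 0.165 0 None
orange top 94 [[0.573, -0.185, 0.167], [0.581, -0.178, 0.171], [0.589, -0.173, 0.173]]
black top 87 [[0.563, -0.148, 0.167], [0.572, -0.141, 0.171], [0.58, -0.135, 0.173]]
```

```bash
cat >> h.py <<'E'
def quat(yaw): return [0,np.cos(yaw/2),np.sin(yaw/2),0]
def proj(name,X,tcp,yaw):
    c=vision.camera_info(name); K=np.array(c["mtx"]); D=np.array(c["dist_coeffs"]); H=np.array(c["hand_eye"])
    q=quat(yaw); T=R.from_quat([q[1],q[2],q[3],q[0]]).as_matrix(); Rw=T@H[:3,:3]; p=T@H[:3,3]+tcp
    return cv2.projectPoints(np.array((np.atleast_2d(X)-p)@Rw),np.zeros(3),np.zeros(3),K,D)[0].reshape(-1,2)
def place(o,yaw,l):  # local bay offset -> world
    l=np.atleast_2d(l); return np.array(o)+np.c_[l[:,0]*np.cos(yaw)-l[:,1]*np.sin(yaw),l[:,0]*np.sin(yaw)+l[:,1]*np.cos(yaw),l[:,2]]
H1=np.array([.575,-.1545,.118]); H2=np.array([.5748,.2269,.122]); Y=.2625
E
python3 - <<'E'
from h import *
print(np.round(vision.camera_info("wrist")["hand_eye"],3))
for dx in(0,-.04,-.08):
  for h in (.2,.25,.3):
    tcp=place(H2,Y,[dx,0,h])[0]
    print(dx,h,np.round(proj("wrist",place(H2,Y,[[0,78,16],[0,-78,16],[0,85,0],[-130,0,0]]/np.array(1000.)),tcp,Y)).tolist(), ctrl.ik(tcp,quat(Y)) is not None, ctrl.ik(place(H1,Y,[dx,0,h])[0],quat(Y)) is not None)
E
```

```text
[[-0.    -0.956 -0.295  0.075]
 [ 1.    -0.001  0.001  0.001]
 [-0.001 -0.295  0.956 -0.143]
 [ 0.     0.     0.     1.   ]]
0 0.2 [[229.0, 176.0], [394.0, 176.0], [226.0, 172.0], [312.0, 288.0]] True True
0 0.25 [[240.0, 166.0], [384.0, 166.0], [236.0, 163.0], [312.0, 267.0]] True True
0 0.3 [[248.0, 158.0], [376.0, 157.0], [244.0, 155.0], [312.0, 250.0]] True True
-0.04 0.2 [[226.0, 133.0], [397.0, 133.0], [223.0, 131.0], [312.0, 255.0]] True True
-0.04 0.25 [[237.0, 128.0], [386.0, 128.0], [234.0, 127.0], [312.0, 237.0]] True True
-0.04 0.3 [[246.0, 124.0], [378.0, 124.0], [242.0, 123.0], [312.0, 222.0]] True True
-0.08 0.2 [[223.0, 87.0], [400.0, 87.0], [220.0, 88.0], [312.0, 220.0]] True True
-0.08 0.25 [[235.0, 88.0], [388.0, 88.0], [231.0, 88.0], [312.0, 205.0]] True True
-0.08 0.3 [[244.0, 89.0], [380.0, 89.0], [241.0, 89.0], [312.0, 194.0]] True True
```

Run:
```python
from h import *
for n,Hh in (("b2",H2),("b1",H1)):
    tcp=place(Hh,Y,[0,0,.12+Hh[2]*0])[0]; tcp[2]=.24
    if n=="b1": 
        p=np.array(get_state()["tcp_pos"])
    ctrl.movep(tcp,quat(Y)); ctrl.pause(.3); c=cam("wrist")
    im,d=vision.grab_frame("wrist"); s=get_state()
    np.savez(n+".npz",im=im,d=d,Rw=c[2],p=c[3],K=c[0],D=c[1]); print(n,s["time"],s["tcp_pos"],tcp,s["eef_rot"],np.round(s["contact_force"],2))
    cv2.imwrite(f"pics/w{n}.png",im)
    pts=proj("wrist",place(Hh,Y,np.array([[0,78,16],[0,-78,16],[0,0,8]])/1000),tcp,Y); print(pts.round())
a=[cv2.imread(f"pics/w{n}.png")[90:290,150:480] for n in("b2","b1")]
cv2.imwrite("pics/v3.png",cv2.resize(np.vstack(a),None,fx=1.5,fy=1.5,interpolation=cv2.INTER_CUBIC))
```

```text
b2 4.4583 [0.574843   0.22673285 0.23999747] [0.5748 0.2269 0.24  ] [ 1.66881723e-05  9.91415872e-01  1.30746198e-01 -1.82908682e-05] [ 0.21  0.24 -0.34]
[[204. 202.]
 [419. 201.]
 [311. 198.]]
b1 6.2333 [ 0.57516803 -0.15383792  0.24001066] [ 0.575  -0.1545  0.24  ] [-3.67135234e-05  9.91329315e-01  1.31400868e-01  2.31619498e-05] [-0.08  0.35 -0.17]
[[205. 200.]
 [417. 200.]
 [312. 197.]]
```

View pics/v3.png

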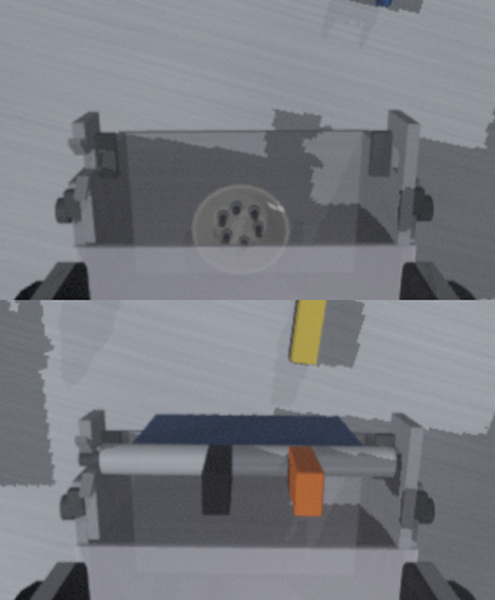

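The upper tile is bay2: slot cheek around (85,165), hole cheek around (402,165), ledges (107,155) and (380,155). The lower tile is bay1 with the barrel at row ~160 and the tabs at (217,480) and (306,480). I now extract the cheek geometry from depth, the same way for both bays.

```bash
cat > m.py <<'E'
from h import *
for n,Hh in (("b2",H2),("b1",H1)):
    f=np.load(n+".npz"); d=f["d"]; ok=d>0; r,cc=np.nonzero(ok)
    W=world((f["K"],f["D"],f["Rw"],f["p"]),np.c_[cc,r],d[ok])
    L=(W-Hh*[1,1,0])@R.from_euler("z",Y).as_matrix()*1000  # local mm
    print(n)
    roof=L[(abs(L[:,2]-125)<3)&(abs(L[:,1])<80)&(L[:,0]<-30)]
    xs=[(y0,np.percentile(roof[abs(roof[:,1]-y0)<5][:,0],99)) for y0 in range(-70,71,20)]
    print(" roof z",np.median(roof[:,2])," front edge slope/off",np.polyfit(*np.array(xs).T,1))
    for sg in(1,-1):
        k=L[(abs(sg*L[:,1]-82)<9)&(L[:,2]>126)&(L[:,2]<160)&(abs(L[:,0])<32)]
        t=k[k[:,2]>np.percentile(k[:,2],97)-3]
        print(" cheek",sg,len(k),"top z pct",np.percentile(k[:,2],[50,80,90,97]).round(1),"y",np.percentile(t[:,1],[2,50,98]).round(1),"x",np.percentile(t[:,0],[1,50,99]).round(1))
        h=np.histogram(t[:,0],np.arange(-32,33,2)); print("  xhist",dict(zip(h[1][:-1].astype(int).tolist(),h[0].tolist())))
        g=L[(sg*L[:,1]>66)&(sg*L[:,1]<76)&(L[:,2]>95)&(L[:,2]<130)&(abs(L[:,0])<30)]
        if len(g): print("  inner",len(g),"x",np.percentile(g[:,0],[2,50,98]).round(1),"z",np.percentile(g[:,2],[5,50,95]).round(1))
    k=L[(L[:,2]>162)&(abs(L[:,1])<50)]
    if n=="b1":
        for nm,q in(("black",k[k[:,1]>-5]),("orange",k[k[:,1]<-5])): print(nm,np.percentile(q,[2,50,98],axis=0).round(1).tolist())
        b=L[(abs(L[:,1])<72)&(abs(L[:,2]-124)<5)&(abs(L[:,0])<14)&((L[:,1]>28)|(L[:,1]<-40))]
        for lo,hi in((28,72),(-72,-40)):
            q=b[(b[:,1]>lo)&(b[:,1]<hi)]; t=q[q[:,2]>np.percentile(q[:,2],90)-1]; print("barrel",lo,"x",t[:,0].mean().round(2),"z",np.percentile(t[:,2],[50,95]).round(1))
E
python3 m.py
```

```text
b2
 roof z 124.24421049406364  front edge slope/off [-6.98904802e-03 -4.85335914e+01]
 cheek 1 618 top z pct [129.  134.1 136.1 137.1] y [77.5 80.1 83.4] x [-17.1 -12.3  14. ]
  xhist {-32: 0, -30: 0, -28: 0, -26: 0, -24: 0, -22: 0, -20: 0, -18: 17, -16: 25, -14: 24, -12: 0, -10: 0, -8: 0, -6: 0, -4: 0, -2: 0, 0: 0, 2: 0, 4: 0, 6: 0, 8: 10, 10: 19, 12: 26, 14: 3, 16: 0, 18: 0, 20: 0, 22: 0, 24: 0, 26: 0, 28: 0, 30: 0}
  inner 366 x [-13.1  -1.1  10.1] z [109.1 112.7 113.8]
 cheek -1 936 top z pct [136.4 137.2 137.6 138. ] y [-84.5 -81.3 -78.3] x [-31.2  -3.9  20.9]
  xhist {-32: 21, -30: 20, -28: 23, -26: 23, -24: 21, -22: 23, -20: 24, -18: 21, -16: 20, -14: 25, -12: 22, -10: 21, -8: 26, -6: 20, -4: 25, -2: 24, 0: 21, 2: 26, 4: 22, 6: 25, 8: 28, 10: 25, 12: 20, 14: 29, 16: 26, 18: 23, 20: 20, 22: 0, 24: 0, 26: 0, 28: 0, 30: 0}
  inner 343 x [-12.2   0.   11.1] z [108.2 112.7 113.9]
b1
 roof z 124.24903194744128  front edge slope/off [ 9.51820740e-03 -4.87800723e+01]
 cheek 1 540 top z pct [127.1 132.5 134.2 135.3] y [76.3 79.3 82.4] x [-16.5   9.9  14.8]
  xhist {-32: 0, -30: 0, -28:
[... 199 characters left out ...]
0, 28: 0, 30: 0}
  inner 366 x [-12.8   4.3  11.1] z [106.7 122.1 126.5]
 cheek -1 865 top z pct [134.1 134.9 135.3 135.6] y [-85.7 -82.3 -79.3] x [-31.6  -5.   19.5]
  xhist {-32: 23, -30: 20, -28: 23, -26: 20, -24: 22, -22: 21, -20: 23, -18: 23, -16: 21, -14: 22, -12: 23, -10: 22, -8: 24, -6: 21, -4: 26, -2: 25, 0: 23, 2: 23, 4: 27, 6: 21, 8: 25, 10: 25, 12: 23, 14: 25, 16: 24, 18: 23, 20: 0, 22: 0, 24: 0, 26: 0, 28: 0, 30: 0}
  inner 359 x [-13.7   1.9   9.5] z [108.6 124.2 127. ]
black [[-8.4, -2.6, 169.9], [11.3, 35.2, 313.8], [17.8, 48.9, 326.8]]
orange [[-8.6, -49.0, 169.9], [11.6, -37.8, 309.4], [17.9, -7.0, 327.0]]
barrel 28 x -0.98 z [126.1 127.1]
barrel -72 x -1.94 z [126.4 127.3]
```

```bash
cat >> h.py <<'E'
M1=place(H1,Y,[-.00145,-.0015,0])[0]; Y1=.2530
M2=place(H2,Y,[-.0011,-.0006,0])[0]; M2[2]=.1202; Y2=.2685
def st(m=""):
    s=get_state(); print(m,"t",round(s["time"],2),"tcp",np.round(s["tcp_pos"],4),"F",np.round(s["contact_force"],2),"T",np.round(s["wrist_torque"],2),"w",round(s["width"],4)); return s
E
python3 - <<'E'
from h import *
p=M1.copy(); p[2]=.205
ctrl.movep(p,quat(Y1)); p[2]=.130; ctrl.movel(p,max_speed=.12); st("down")
ctrl.close_gripper(50); st("closed"); ctrl.pause(.2); st("closed")
im,_=vision.grab_frame("wrist"); im2,_=vision.grab_frame("scene")
cv2.imwrite("pics/v4.png",np.vstack([cv2.resize(im[110:310,150:480],(660,400)),cv2.resize(im2[120:220,180:345],(660,400))])[:,:][::1])
a=cv2.imread("pics/v4.png"); cv2.imwrite("pics/v4.png",cv2.resize(a,None,fx=.74,fy=.74))
E
```

```text
down t 7.28 tcp [ 0.5747 -0.1561  0.1309] F [-0.99  0.21 -0.13] T [ 0.05 -0.02 -0.  ] w 0.0857
closed t 7.77 tcp [ 0.575  -0.1542  0.1325] F [-4.51  4.81 14.37] T [ 0.19  0.64 -0.2 ] w 0.0385
closed t 7.97 tcp [ 0.5751 -0.1541  0.1325] F [-3.65  4.51 14.33] T [ 0.25  0.66 -0.13] w 0.0388
```

View pics/v4.png

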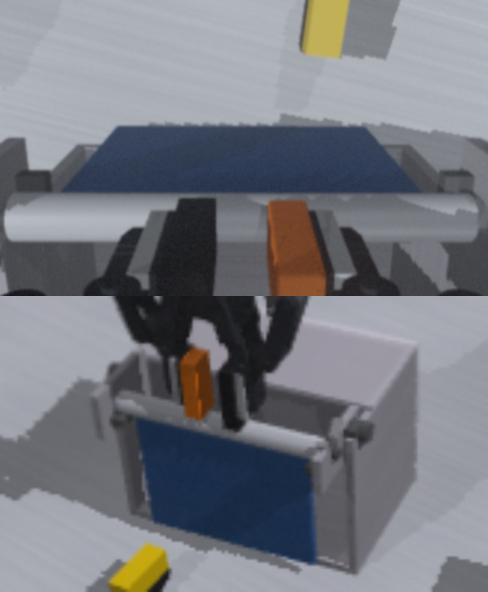

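The squeeze holds: width 38.8 mm, tabs between the pads (wrist tile (195,245) and (295,245)), door still square on bay1. I'll lift gently and check.

Run:
```python
from h import *
p=M1.copy()
print(p)
for z in (.136,.150,.19):
    p[2]=z; ctrl.movel(p,max_speed=.06); st(z)
p[2]=.30; ctrl.movel(p,max_speed=.2); st("up")
q=M2.copy(); q[2]=.30; ctrl.movep(q,quat(Y2)); ctrl.pause(.3); st("over2")
im2,d2=vision.grab_frame("scene"); im,d=vision.grab_frame("wrist")
np.savez("held.npz",im=im,d=d,c2=im2,d2=d2)
cv2.imwrite("pics/v5.png",np.vstack([cv2.resize(im[100:300,150:480],(495,300)),cv2.resize(im2[60:300,250:580],(495,360))[:300]]))
```

```text
[ 0.57398891 -0.15632489  0.118     ]
0.136 t 8.32 tcp [ 0.5738 -0.1566  0.136 ] F [-0.33  1.08 -3.68] T [ 0.05 -0.03 -0.01] w 0.0384
0.15 t 8.7 tcp [ 0.5741 -0.1564  0.1503] F [-0.08 -0.65 -3.22] T [ 0.01  0.05 -0.06] w 0.0386
0.19 t 9.52 tcp [ 0.5738 -0.1564  0.1898] F [ 0.67  0.57 -3.74] T [-0.01  0.03  0.  ] w 0.0383
up t 10.22 tcp [ 0.5734 -0.1566  0.2988] F [-0.17 -0.57 -4.54] T [-0.01  0.08 -0.03] w 0.0385
over2 t 11.94 tcp [0.5743 0.2251 0.3   ] F [ 0.34  0.24 -3.75] T [-0.01 -0.02  0.01] w 0.0386
```

View pics/v5.png

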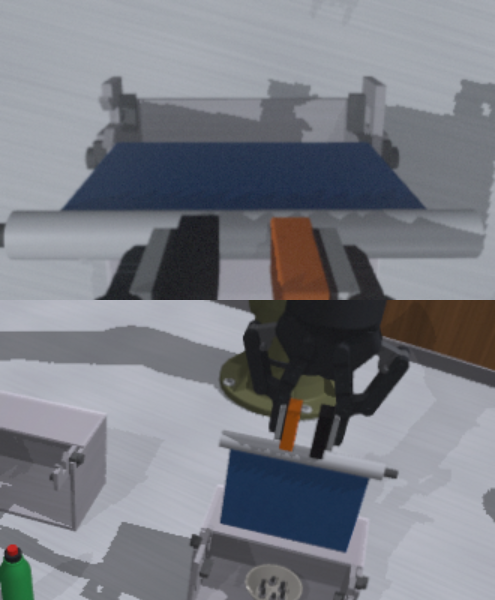

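The door is held square over bay2 with the sprung pin drawn flush (wrist tile right end at (485,235)). I'll measure the barrel in the tool frame to correct x and yaw.

Run:
```python
from h import *
s=get_state(); f=np.load("held.npz"); c=cam("wrist"); d=f["d"]; ok=d>0; r,cc=np.nonzero(ok)
W=world(c,np.c_[cc,r],d[ok]); L=(W-np.array(s["tcp_pos"]))@R.from_euler("z",Y2).as_matrix()*1000
b=L[(abs(L[:,1])<90)&(abs(L[:,0])<14)&(L[:,2]<0)&(L[:,2]>-25)]
for lo,hi in((28,73),(-73,-28)):
    q=b[(b[:,1]>lo)&(b[:,1]<hi)]; t=q[q[:,2]>np.percentile(q[:,2],90)-1]
    print(lo,len(q),"x",t[:,0].mean().round(2),"y",t[:,1].mean().round(1),"z",np.percentile(t[:,2],[50,95]).round(1))
print("ends y",np.percentile(b[:,1],[.5,1,99,99.5]).round(1))
# same on b1: fit circle for both as a check
def circ(q):
    A=np.c_[2*q[:,0],2*q[:,2],np.ones(len(q))]; v=np.linalg.lstsq(A,(q[:,[0,2]]**2).sum(1),rcond=None)[0]; return v[:2],np.sqrt(v[2]+v[0]**2+v[1]**2)
f=np.load("b1.npz"); d1=f["d"]; ok=d1>0; r,cc=np.nonzero(ok)
W1=world((f["K"],f["D"],f["Rw"],f["p"]),np.c_[cc,r],d1[ok]); L1=(W1-[M1[0],M1[1],.118])@R.from_euler("z",Y1).as_matrix()*1000
for nm,LL,zc in(("held",L,-14.5),("b1",L1,0)):
    for lo,hi in((28,70),(-70,-42)):
        q=LL[(LL[:,1]>lo)&(LL[:,1]<hi)&(abs(LL[:,0])<9)&(LL[:,2]>zc+1)&(LL[:,2]<zc+12)]
        print(nm,lo,len(q),circ(q))
```

```text
28 2874 x -0.3 y 53.1 z [-6.4 -5.5]
-73 2796 x -0.49 y -51.9 z [-7.4 -6.5]
ends y [-75.4 -74.7  83.9  85.1]
held 28 2501 (array([ -0.48976379, -12.86700001]), np.float64(6.721022738760587))
held -70 1682 (array([ -0.73951562, -13.69322652]), np.float64(6.636121524079063))
b1 28 1087 (array([-0.03802325,  1.17877311]), np.float64(7.244961802610261))
b1 -70 720 (array([0.03219555, 1.66438414]), np.float64(7.01658822539358))
```

```bash
cat >> h.py <<'E'
def fr(yaw,roll):  # roll about the bay's x axis
    q=(R.from_euler("z",yaw)*R.from_euler("x",roll)*R.from_euler("z",-yaw)*R.from_quat([*quat(yaw)[1:],0])).as_quat()
    return [q[3],q[0],q[1],q[2]]
Q2=fr(Y2,-.011); T2=place(M2,Y2,[.0005,0,0])[0]
E
python3 - <<'E'
from h import *
t=T2.copy(); t[2]=.20
ctrl.movep(t,Q2); st(); t[2]=.16; ctrl.movel(t,max_speed=.08); ctrl.pause(.2); a=st("16")
f0=a["contact_force"][2]
for z in np.arange(.157,.1395,-.003):
    t[2]=z; ctrl.movel(t,max_speed=.04); s=st(round(z,4))
    if np.linalg.norm(s["contact_force"]-np.array([0,0,-3.7]))>3.5: break
print(s["eef_rot"],Q2)
E
```

```text
t 12.53 tcp [0.5746 0.2266 0.2007] F [ 0.1   0.68 -2.5 ] T [ 0.07 -0.03 -0.08] w 0.0384
16 t 13.38 tcp [0.5746 0.2264 0.1605] F [-0.02  0.26 -4.49] T [ 0.   -0.02 -0.02] w 0.0387
0.157 t 13.62 tcp [0.5743 0.226  0.1568] F [ 0.02  1.09 -3.75] T [ 0.03 -0.02 -0.01] w 0.0389
0.154 t 13.88 tcp [0.5743 0.226  0.1537] F [-0.04  0.27 -3.34] T [ 0.01  0.01 -0.04] w 0.0384
0.151 t 14.12 tcp [0.5742 0.226  0.1507] F [-0.23  0.11 -3.65] T [ 0.04  0.   -0.06] w 0.0386
0.148 t 14.38 tcp [0.5743 0.226  0.1478] F [-0.6  -0.27 -4.32] T [ 0.03 -0.02 -0.02] w 0.0388
0.145 t 14.62 tcp [0.5743 0.2261 0.1448] F [ 0.07 -0.39 -3.6 ] T [-0.01  0.02 -0.01] w 0.0387
0.142 t 14.88 tcp [0.5743 0.2261 0.1418] F [ 0.49  0.77 -3.51] T [-0.   -0.03  0.02] w 0.0385
[5.50880371e-03 9.90980980e-01 1.33888072e-01 5.78379932e-04] [np.float64(0.005450483494187516), np.float64(0.9909870063699603), np.float64(0.1338450727928522), np.float64(0.0007361553232751663)]
```

```bash
cat >> h.py <<'E'
def avg(n=4):
    a=[]
    for _ in range(n): ctrl.pause(.03); s=get_state(); a.append(np.r_[s["contact_force"],s["wrist_torque"],s["tcp_pos"]])
    return np.mean(a,0)
E
python3 - <<'E'
from h import *
t=T2.copy()
for z in np.arange(.1405,.128,-.0007):
    t[2]=z; ctrl.movel(t,max_speed=.03); a=avg(); print(round(z,4),"F",a[:3].round(2),"T",a[3:6].round(2),"tcp",a[6:].round(4))
    if a[2]>-1.5 or np.hypot(a[0],a[1])>4: break
st()
E
```

```text
0.1405 F [ 0.15  0.37 -3.54] T [ 0.   -0.02 -0.  ] tcp [0.5744 0.2262 0.1405]
0.1398 F [ 0.07  0.15 -3.54] T [ 0.01 -0.01 -0.01] tcp [0.5744 0.2262 0.1398]
0.1391 F [-0.08  0.09 -3.41] T [ 0.02 -0.02  0.01] tcp [0.5744 0.2262 0.1391]
0.1384 F [-0.12  0.16 -3.49] T [ 0.02 -0.01  0.  ] tcp [0.5744 0.2262 0.1384]
0.1377 F [-0.55 -0.11 -3.49] T [ 0.05 -0.01 -0.  ] tcp [0.5744 0.2262 0.1377]
0.137 F [ 0.16 -0.13 -3.53] T [ 0.04 -0.01  0.01] tcp [0.5744 0.2262 0.137 ]
0.1363 F [-0.53 -0.14 -3.4 ] T [0.01 0.   0.  ] tcp [0.5744 0.2262 0.1363]
0.1356 F [-0.19  0.19 -3.4 ] T [0.01 0.   0.05] tcp [0.5744 0.2262 0.1356]
0.1349 F [-0.1  -0.55  0.87] T [-0.08  0.19  0.04] tcp [0.5745 0.2263 0.1352]
 t 18.32 tcp [0.5745 0.2263 0.1352] F [-0.59 -0.29  1.61] T [-0.1   0.21  0.07] w 0.0385
```

Run:
```python
from h import *
t=T2.copy()
for z in np.arange(.1345,.133,-.0004):
    t[2]=z; ctrl.movel(t,max_speed=.03); a=avg(); print(round(z,4),"F",a[:3].round(2),"T",a[3:6].round(2),"tcp",a[6:].round(4))
    if a[2]>4: break
im,d=vision.grab_frame("wrist"); im2,_=vision.grab_frame("scene")
cv2.imwrite("pics/v6.png",np.vstack([cv2.resize(im[100:300,150:480],(495,300)),cv2.resize(im2[120:320,345:565],(495,450))[:300]]))
```

```text
0.1345 F [-1.65 -1.61  5.59] T [-0.24  0.47  0.01] tcp [0.5745 0.2263 0.1351]
```

View pics/v6.png

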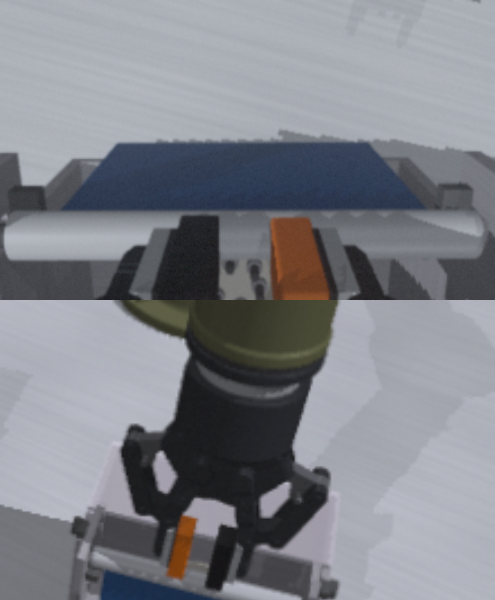

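The barrel is down in the cheeks, centred, with 5.6 N at the wrist. I'll check its level against the bay1 baseline and release only if it agrees.

```bash
cat > lev.py <<'E'
from h import *
def level():
    c=cam("wrist"); im,d=vision.grab_frame("wrist"); ok=d>0; r,cc=np.nonzero(ok); W=world(c,np.c_[cc,r],d[ok])
    L=(W-[M2[0],M2[1],0])@R.from_euler("z",Y2).as_matrix()*1000; o=[]
    for lo,hi in((28,70),(-70,-42)):
        q=L[(L[:,1]>lo)&(L[:,1]<hi)&(abs(L[:,0])<9)&(L[:,2]>118)&(L[:,2]<140)]
        t=q[q[:,2]>np.percentile(q[:,2],90)-1]; o.append((t[:,0].mean(),np.median(t[:,2])))
    o=np.array(o); print("barrel (x,ztop) +y,-y",o.round(2).tolist()); return im,o[0,1]-o[1,1]
E
python3 - <<'E'
from lev import *
im,dz=level(); print("dz",dz)
if abs(dz+.3)<.8:
    st("pre"); ctrl.ungrasp(); ctrl.pause(.3); st("open")
    im,dz=level(); im2,_=vision.grab_frame("scene")
    cv2.imwrite("pics/v7.png",np.vstack([cv2.resize(im[100:300,150:480],(495,300)),cv2.resize(im2[120:320,345:565],(495,450))[150:]]))
E
```

```text
barrel (x,ztop) +y,-y [[0.3, 128.11], [0.08, 128.27]]
dz -0.16601860886871123
pre t 18.86 tcp [0.5745 0.2263 0.1351] F [-1.63 -1.19  5.29] T [-0.22  0.47 -0.06] w 0.0388
open t 19.68 tcp [0.5744 0.2262 0.1345] F [ 0.04 -0.39 -0.95] T [ 0.   -0.02  0.  ] w 0.0858
barrel (x,ztop) +y,-y [[0.4, 128.23], [0.38, 128.29]]
```

View pics/v7.png

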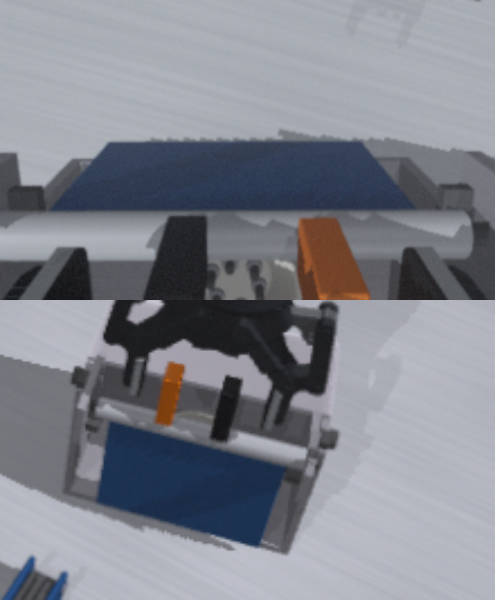

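The tabs sprang apart, the pin shows entering the right cheek (480,235), and the barrel height is unchanged. I'll retreat straight up and measure the tab spacing.

Run:
```python
from lev import *
t=T2.copy(); t[2]=.24; ctrl.movel(t,max_speed=.12); ctrl.pause(.2); st()
im,dz=level(); c=cam("wrist"); _,d=vision.grab_frame("wrist")
for nm,(c,d) in {"now":(c,d),"b1":((lambda f:((f["K"],f["D"],f["Rw"],f["p"]),f["d"]))(np.load("b1.npz")))}.items():
    M,y=(M2,Y2) if nm=="now" else (M1,Y1)
    ok=d>0; r,cc=np.nonzero(ok); L=(world(c,np.c_[cc,r],d[ok])-[M[0],M[1],0])@R.from_euler("z",y).as_matrix()*1000
    k=L[(L[:,2]>166)&(L[:,2]<185)&(abs(L[:,1])<50)&(abs(L[:,0])<20)]
    for a,q in(("black",k[k[:,1]>-5]),("orange",k[k[:,1]<-5])): print(nm,a,np.percentile(q,[2,50,98],axis=0).round(1).tolist())
im2,_=vision.grab_frame("scene")
cv2.imwrite("pics/v8.png",np.vstack([cv2.resize(im[100:300,150:480],(660,400)),cv2.resize(im2[170:290,350:548],(660,400))])[:,:])
a=cv2.imread("pics/v8.png");cv2.imwrite("pics/v8.png",cv2.resize(a,(495,600)))
```

```text
t 21.01 tcp [0.5741 0.226  0.2393] F [ 0.02  0.66 -0.22] T [-0.    0.01 -0.03] w 0.0852
barrel (x,ztop) +y,-y [[-0.22, 128.29], [-0.54, 128.37]]
now black [[-9.8, 10.9, 167.0], [0.8, 16.7, 172.3], [9.7, 22.6, 173.8]]
now orange [[-9.4, -28.8, 167.1], [1.2, -22.8, 172.3], [9.7, -17.1, 173.7]]
b1 black [[-9.6, 8.2, 167.6], [0.6, 14.0, 170.2], [9.8, 19.8, 171.6]]
b1 orange [[-9.2, -31.7, 166.9], [0.9, -25.8, 170.2], [9.8, -20.1, 171.6]]
```

View pics/v8.png

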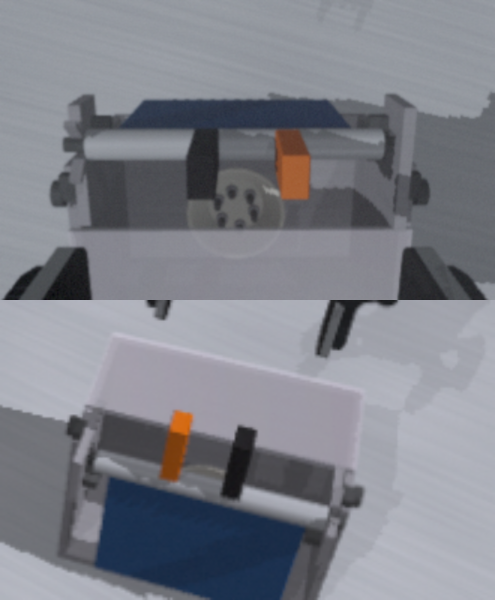

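Run:
```python
from h import *
print(ticket.close_job()); st()
```

```text
the job is handed in; nothing more can be done
None
the job is handed in; nothing more can be done
```

The door now hangs on bay2 with its sprung pin out, and I handed the job in at about 21 s of the 46 s allowed.

I squeezed the two tabs (about 38.6 mm between the fingers), lifted the door off bay1 and carried it over. Lowering it in small steps by touch put the hinge line at about 120 mm. The highest wrist reading there was +5.6 N, about 9 N onto the ledges including the door's weight. I then opened the gripper and backed straight up.

| Last check | Result |
|---|---|
| Tab centres | 39.5 mm apart now; 39.8 mm when the door hung locked on bay1, so the pin is fully out to within about 0.5 mm |
| Barrel ends | level to about 0.1 mm; height rose about 0.1 mm after release |
| Height | door tabs about 2.1 mm higher than on bay1, in line with the cheeks, which measured 1.8–2.4 mm higher |
| Gripper | clear of everything, with no contact force at the wrist |

- **Sideways shift:** on release the spring pushed the door about 2–3 mm toward the slot side. That is about the 3 mm of play it has there.
- **Roll:** in the grip the door measured about 12 mrad out of level. I corrected that before lowering it.
- **Other objects:** I steered clear of the dish, lube, hex keys and brush. I did not measure their positions again at the end.

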